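Put the hot-air nozzles back on their rack in order of size

TASK

Put the four hot-air nozzles back on the nozzle rack, each standing upright in the middle of its own black pad, in order of hood size: the smallest on the pad nearest the board holder, then larger and larger, so that the largest is at the far end beside the white bottle. Lower each nozzle onto its pad rather than dropping it, and do not shift the board holder or the bottle.

Things in the scene. Friction and masses are not known exactly. Their poses are not given: they have to be found in the camera images.
- nozzle_22: the smallest hot-air nozzle: bare steel, standing mouth down, 56 mm tall; square hood 22 x 22 mm with a shoulder up to 20 mm height, above it a round neck 20 mm across, 36 mm long (dark 23 mm band on its lowest 5 mm), gripped from above. Loose, 30 to 165 g. Origin: centre of its underside; z up the neck; x, y square to the hood. Necks are alike, hoods differ
- nozzle_32: the second smallest hot-air nozzle: bare steel, standing mouth down, 60 mm tall; square hood 32 x 32 mm with a shoulder up to 24 mm height, above it a round neck 20 mm across, 36 mm long (dark 23 mm band on its lowest 5 mm), gripped from above. Loose, 30 to 165 g. Origin: centre of its underside; z up the neck; x, y square to the hood. Necks are alike, hoods differ
- nozzle_42: the second largest hot-air nozzle: bare steel, standing mouth down, 64 mm tall; square hood 42 x 42 mm with a shoulder up to 28 mm height, above it a round neck 20 mm across, 36 mm long (dark 23 mm band on its lowest 5 mm), gripped from above. Loose, 30 to 165 g. Origin: centre of its underside; z up the neck; x, y square to the hood. Necks are alike, hoods differ
- nozzle_54: the largest hot-air nozzle: bare steel, standing mouth down, 68 mm tall; square hood 54 x 54 mm with a shoulder up to 32 mm height, above it a round neck 20 mm across, 36 mm long (dark 23 mm band on its lowest 5 mm), gripped from above. Loose, 30 to 165 g. Origin: centre of its underside; z up the neck; x, y square to the hood. Necks are alike, hoods differ
- pad_a: the first pad along the rack, at its right-hand end as the robot sees it (towards -y): black silicone, 60 x 60 mm, fixed on the low aluminium nozzle rack (80 x 300 mm, its top 12 mm above the bench). Origin: centre of the pad's TOP face, 15 mm above the bench; y along the row, x across it, z up. Pads are 70 mm apart, centre to centre; all four are alike
- pad_b: the second pad: black silicone, 60 x 60 mm, fixed on the low aluminium nozzle rack (80 x 300 mm, its top 12 mm above the bench). Origin: centre of the pad's TOP face, 15 mm above the bench; y along the row, x across it, z up. Pads are 70 mm apart, centre to centre; all four are alike
- pad_c: the third pad: black silicone, 60 x 60 mm, fixed on the low aluminium nozzle rack (80 x 300 mm, its top 12 mm above the bench). Origin: centre of the pad's TOP face, 15 mm above the bench; y along the row, x across it, z up. Pads are 70 mm apart, centre to centre; all four are alike
- pad_d: the fourth pad, at the left-hand end (towards +y): black silicone, 60 x 60 mm, fixed on the low aluminium nozzle rack (80 x 300 mm, its top 12 mm above the bench). Origin: centre of the pad's TOP face, 15 mm above the bench; y along the row, x across it, z up. Pads are 70 mm apart, centre to centre; all four are alike
- board_holder: low board holder with a black circuit board clamped between two aluminium jaws, about 100 x 130 mm and 46 mm tall, loose, 0.8 kg; it stands beyond one end of the rack or the other, its centre 250 mm from the rack's middle. Origin: centre of its underside
- bottle: white plastic solvent bottle with a grey cap, 56 mm across and 100 mm tall, loose, standing beyond the other end of the rack from the board holder, its centre 250 mm from the rack's middle. Origin: centre of its underside
Not all that is in view belongs to the job. Leave any pink look-alike of the nozzle_42 alone.

How it is judged:
By the outcome, as a careful person would: the job done as asked, in the order asked, and still so for the second after the job is handed in, with the robot touching nothing.
It also fails if it takes over 90 s, if anything falls off the work surface, if the arm or the gripper's body presses on something with over 40 N, if the wrist force passes 120 N, or if a joint passes its speed limit or range.

ROBOT

A 6-joint arm with a two-finger parallel gripper is mounted at the origin on the work surface. World frame = base frame: x ahead of the robot, y to its left, z up, the work surface at z = 0. Lengths are in m, angles in rad, forces in N, time in s.
With the tool pointing down it reaches from about 0.325 to 0.775 m from the base axis. Payload 5.5 kg.
Tool frame: the origin (TCP) lies at the very end of the fingers, on their centre line; the grasp point (between the pads) lies 19 mm behind it; z points along the fingers, y is the line along which they close (so a half turn about z gives the same grasp; the last joint's range is limited). The gripper opens to 88 mm and grips with 3 to 60 N. Pads are 20 mm wide; open, the fingers measure 115 mm over their backs; the gripper's body (75 mm by 178 mm) begins 61 mm behind the grasp point.
Start: joints at [-1.295, 0.091, 1.231, -0, 1.82, -0.057], TCP at [0.196, -0.567, 0.223] pointing down, gripper open.
Joint ranges: [-2.87, 2.87], [-0.86, 2.18], [0.17, 2.46], [-1.51, 4.65], [0.06, 2.69], [-2.65, 2.65]. Speed limits (rad/s): [2.57, 2.57, 3.01, 3.14, 3.14, 3.14].

INTERFACE

Orientations are given as [roll, pitch, yaw] about the fixed x, y, z axes, in that order (R = Rz(yaw) Ry(pitch) Rx(roll)).
In Python, from plant import r, camera gives the robot as it stands. The module is installed in compiled form; this text tells all that it offers.
- The arm moves only by the tool send_rows, never from a script. Its argument "increments" is a list of rows, each a list of 3 entries, a list of its own where there are three numbers: the shift along the world's x, y, z as a fraction of full scale, then the turn, a rotation vector about the world's x, y, z as a fraction of full scale, then the opening, from 0 (shut) to 1 (fully open). A call has 1 to 20 rows; each row shifts and turns the commanded pose from where the row before left it; what a row does not reach is not made up. Full scale, the value 1, is 0.3 m for a shift and 120 degrees for a turn. A row lasts 1/12 s, in which the tool goes at most 41.7 mm and 7.16 degrees, less where a joint would pass 70% of its speed; a pose out of reach is approached as far as the arm can. A call with a number of a shift or a turn outside -1 to 1 is refused whole. A call with a gripper value outside its range is refused whole. The fingers move at their own pace and stop on an object; the grip force is fixed at half the most. Time passes only in rows, so rows that do not move let the fingers close. It gives the time, the measured TCP pose, the force, the opening and the grip force at its end, in the units of the state.
- r.observe(): the state, without advancing time (a new reading comes with each control period).
- camera(name): name is "scene" or "side" or "wrist"; returns a dict with "pixels" (480x640x3 uint8, blue, green, red), "fx", "fy", "cx", "cy" (pixels), "R" (3x3) and "t" (3): a world point X has camera coordinates R X + t. Camera axes: x right, y down, z forward; pixel columns grow to the right and rows downward; lengths in m; the calibration is good to about 2 mm. A picture is of the moment at which its call begins. There is no depth.
- r.close_job(): hands the job in; it is judged then, once.
The state is a dict: "time": time; "joint_pos": joint angles; "joint_vel": joint speeds; "tau": joint torques, N m; "position": TCP position; "tcp_rot": TCP orientation; "wrist_force": force on the tool from outside, world axes, zero at the start; "ft_torque": the same for the moment, N m; "finger_gap": finger opening in m; "finger_force": force on a finger pad.
Only numpy, scipy, OpenCV 4.12 (cv2) and the standard library are available. Lean on these libraries where they do the work, as an engineer would, in place of code of your own. Each camera call takes 0.05 s, during which the arm holds its last target. There are 200 camera calls.

## Working session

There is one attempt and no reset: what is moved stays moved. The work goes in short steps, Python scripts to look and compute and a tool call to move; the robot and the scene stay as the last step left them, time stands still between calls to the robot, and variables do not carry over. Pictures are saved under pics/ and viewed, at most 14 in all, crops included, and the job is handed in when it is done.

Besides the shell and the picture viewer there is one more tool, called after "Emit:" as a command line: name --argument value ..., lists and objects as JSON in quotes. send_rows: Moves the arm, as the interface text tells. Shift numbers are shares of 0.3 m and turn numbers shares of 120 degrees, none past 1 either way. Its arguments: {"type":"object","properties":{"increments":{"type":"array"}},"required":["increments"]}

```bash
mkdir -p pics; python3 - <<'E'
from plant import r,camera
import cv2,pickle
for n in("scene","side"):
    c=camera(n);pickle.dump(c,open(n+".pkl","wb"));cv2.imwrite(f"pics/{n}0.png",c["pixels"]);print(n,c["fx"],c["cx"],c["cy"],c["R"],c["t"])
s=r.observe();print(s["position"],s["tcp_rot"],s["finger_gap"],s["time"])
E
```

```text
scene 594.4769916346798 311.8063761254845 245.75749321413747 [[ 0.45907782  0.88833344  0.01054828]
 [ 0.47191115 -0.23378272 -0.85008559]
 [-0.75269344  0.39523328 -0.52653892]] [-0.24410893 -0.20358219  1.41489079]
side 491.22869867479534 318.1813883186022 237.1739554803163 [[-0.77416494 -0.63291976  0.00901257]
 [-0.36051443  0.42917579 -0.82815306]
 [ 0.52028646 -0.64437622 -0.56042956]] [0.43231186 0.22982648 0.64737585]
[ 0.19593919 -0.56681736  0.22160411] [-3.13980200e+00 -1.02709158e-04  3.32796072e-01] 0.08781757547667678 0.1
```

View pics/scene0.png

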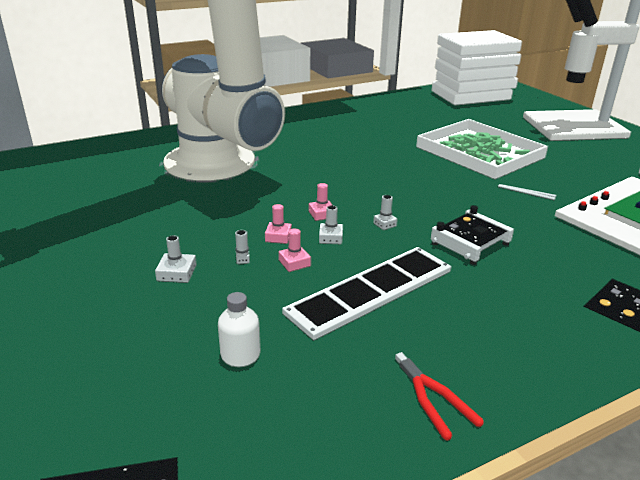

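View pics/side0.png

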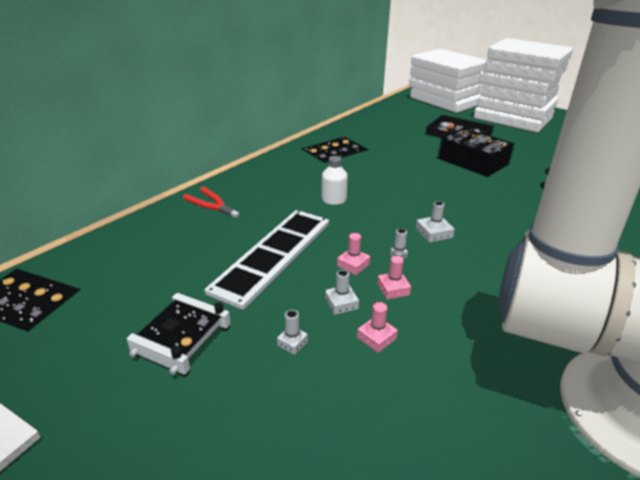

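Both views show all items. In the scene view the bottle (238,330) is at the −y end of the rack and the board holder (472,232) at the +y end. The steel nozzles are near (175,260), (242,247), (331,225) and (386,212), and there are three pink decoys. I'll measure next.

```bash
cat > h.py <<'E'
import numpy as np,cv2,pickle
def ray(c,u,v,z):
    d=c["R"].T@np.array([(u-c["cx"])/c["fx"],(v-c["cy"])/c["fy"],1]); o=-c["R"].T@c["t"]
    return o+d*(z-o[2])/d[2]
def tri(c1,p1,c2,p2):
    A=[];b=[]
    for c,p in((c1,p1),(c2,p2)):
        o=-c["R"].T@c["t"];d=c["R"].T@np.array([(p[0]-c["cx"])/c["fx"],(p[1]-c["cy"])/c["fy"],1]);d/=np.linalg.norm(d)
        P=np.eye(3)-np.outer(d,d);A.append(P);b.append(P@o)
    return np.linalg.lstsq(np.vstack(A),np.hstack(b),rcond=None)[0]
def proj(c,X):
    p=c["R"]@np.asarray(X)+c["t"];return np.array([c["fx"]*p[0]/p[2]+c["cx"],c["fy"]*p[1]/p[2]+c["cy"]])
E
python3 - <<'E'
from h import *
C={n:pickle.load(open(n+".pkl","rb")) for n in("scene","side")}
for n,roi in(("scene",(140,180,520,340)),("side",(120,190,470,370))):
    im=C[n]["pixels"];x0,y0,x1,y1=roi
    k=im[y0:y1,x0:x1];hsv=cv2.cvtColor(k,cv2.COLOR_BGR2HSV)
    # non-green, non-pink
    pink=((hsv[...,0]>150)&(hsv[...,1]>60)&(hsv[...,2]>90))
    green=((hsv[...,0]>55)&(hsv[...,0]<95)&(hsv[...,1]>110))
    for nm,m in(("obj",~green&~pink),("pink",pink),("dark",~green&(k.max(2)<60))):
        N,l,st,ce=cv2.connectedComponentsWithStats(m.astype(np.uint8))
        for i in range(1,N):
            if st[i,4]>60:
                s=st[i]; out=[s[0]+x0,s[1]+y0,s[2],s[3],s[4]]
                mm=l==i; top=[]
                for rr in (4,7,10): 
                    q=np.where(mm[min(s[1]+rr,mm.shape[0]-1)])[0]; top.append((q.min()+x0,q.max()+x0) if len(q) else None)
                print(n,nm,[int(a) for a in out],[(int(a),int(b)) for a,b in [t for t in top if t]])
                if nm=="dark":
                    ctr=max(cv2.findContours(mm.astype(np.uint8),0,2)[0],key=cv2.contourArea)
                    (u,v),_,_=cv2.minAreaRect(ctr);h=cv2.approxPolyDP(ctr,4,True)[:,0]+[x0,y0]
                    if len(h)==4 and s[4]>200:
                        P=np.array([ray(C[n],a,b,.015)[:2] for a,b in h]);print("  pad",P.mean(0).round(4),P.round(3).tolist())
for n,(x0,y0,w,h) in(("scene",(145,175,265,115)),("side",(260,190,205,170))):
    k=C[n]["pixels"][y0:y0+h,x0:x0+w];f=3;cv2.imwrite(f"pics/{n}1.png",cv2.resize(k,None,fx=f,fy=f,interpolation=cv2.INTER_CUBIC))
E
```

```text
scene obj [186, 180, 33, 3, 74] []
scene obj [498, 184, 22, 9, 97] [(503, 519), (515, 519)]
scene obj [373, 195, 25, 35, 525] [(382, 392), (381, 391), (381, 391)]
scene obj [319, 203, 24, 42, 691] [(326, 337), (327, 337), (326, 336)]
scene obj [430, 206, 84, 59, 2542] [(466, 476), (465, 479), (462, 486)]
scene obj [235, 229, 15, 36, 442] [(235, 247), (235, 247), (236, 247)]
scene obj [155, 235, 42, 48, 1269] [(166, 178), (166, 178), (167, 179)]
scene obj [282, 247, 170, 93, 6323] [(406, 426), (400, 431), (393, 436)]
scene obj [217, 292, 43, 48, 1549] [(227, 246), (227, 246), (227, 246)]
scene pink [317, 183, 11, 19, 179] [(318, 326), (318, 326), (317, 326)]
scene pink [309, 201, 23, 20, 285] [(309, 331), (309, 325), (309, 325)]
scene pink [265, 204, 46, 68, 1390] [(273, 282), (273, 282), (273, 282)]
scene dark [437, 206, 70, 40, 1031] [(471, 476), (472, 476), (462, 474)]
scene dark [393, 251, 48, 27, 650] [(406, 423), (400, 428), (393, 433)]
  pad [0.6034 0.1644] [[0.58, 0.132], [0.638, 0.141], [0.626, 0.197], [0.571, 0.187]]
scene dark [363, 264, 49, 28, 723] [(378, 394), (371, 398)
[... 1274 characters left out ...]
 dark [284, 215, 35, 19, 364] [(292, 311), (288, 317), (285, 314)]
  pad [ 0.6343 -0.0377] [[0.655, -0.009], [0.604, -0.018], [0.614, -0.067], [0.664, -0.056]]
side dark [264, 231, 38, 21, 438] [(273, 293), (270, 301), (266, 298)]
  pad [0.6217 0.031 ] [[0.643, 0.06], [0.592, 0.051], [0.6, 0.001], [0.651, 0.012]]
side dark [242, 249, 40, 23, 529] [(253, 273), (249, 281), (246, 279)]
  pad [0.6092 0.0999] [[0.629, 0.13], [0.578, 0.118], [0.59, 0.069], [0.639, 0.082]]
side dark [217, 268, 44, 27, 639] [(231, 247), (228, 255), (224, 260)]
  pad [0.5967 0.1676] [[0.618, 0.198], [0.566, 0.188], [0.576, 0.138], [0.627, 0.147]]
side dark [139, 301, 84, 57, 2085] [(170, 222), (166, 222), (163, 221)]
```

View pics/scene1.png

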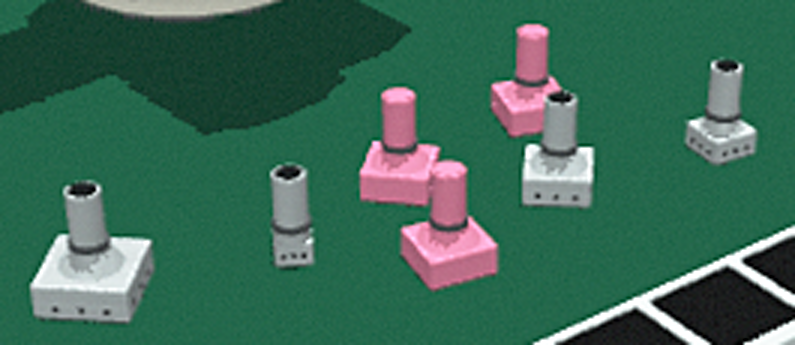

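View pics/side1.png

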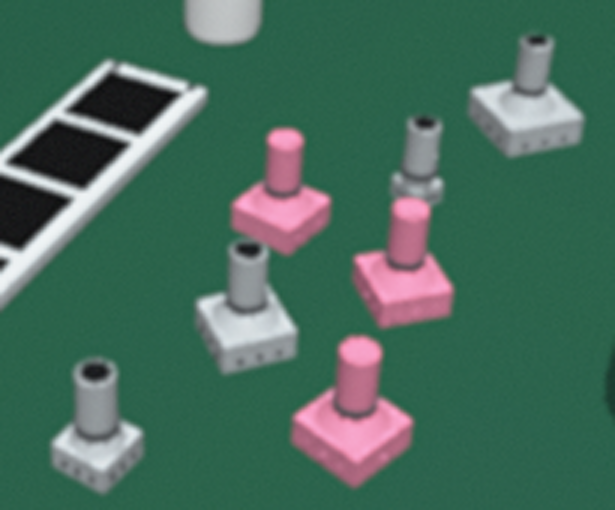

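The crops give the neck tops (full-image px, scene / side): 54 at (172.5,237.5)/(438.9,203.5), 22 at (241,231.8)/(401.5,230.8), 42 at (332.1,207.1)/(342.5,272.8), 32 at (387.1,196.5)/(291.5,313.5). I'll triangulate these and also get the hood orientations.

```bash
python3 - <<'E'
from h import *
C={n:pickle.load(open(n+".pkl","rb")) for n in("scene","side")}
a,b=C["scene"],C["side"]
for n,p,q,h in((54,(172.5,237.5),(438.9,203.5),.068),(22,(241,231.8),(401.5,230.8),.056),(42,(332.1,207.1),(342.5,272.8),.064),(32,(387.1,196.5),(291.5,313.5),.06)):
    print(n,tri(a,p,b,q).round(4),ray(a,*p,h).round(4),ray(b,*q,h).round(4))
# hood yaw: lower hood corners (crop coords)
S=lambda x,y:((x+.5)/3-.5+145,(y+.5)/3-.5+175)
T=lambda x,y:((x+.5)/3-.5+260,(y+.5)/3-.5+190)
def yaw(c,p,q): d=ray(c,*q,0)-ray(c,*p,0); return round(float(np.degrees(np.arctan2(d[1],d[0]))%90),1),round(float(np.hypot(*d[:2])),4)
print("54",yaw(a,S(32,316),S(133,321)),yaw(b,T(512,156),T(581,144)))
print("22",yaw(a,S(275,266),S(313,264)))
print("42",yaw(a,S(523,204),S(592,206)),yaw(b,T(224,371),T(296,358)))
print("32",yaw(a,S(722,162),S(756,152)),yaw(a,S(686,146),S(722,162)),yaw(b,T(102,492),T(141,460)))
print("pinks",yaw(a,S(361,199),S(430,203)),yaw(a,S(437,288),S(496,271)))
for n,(u,v) in{"pink1":(278,207),"pink2":(294,232),"pink3":(322,187)}.items(): print(n,ray(a,u,v,.064).round(3))
print("rackyaw", np.degrees(np.arctan2(.0415-0+.1644,-(.6415-.6034)))-90)
E
```

```text
54 [ 0.4217 -0.2036  0.0673] [ 0.4242 -0.2036  0.068 ] [ 0.4212 -0.2038  0.068 ]
22 [ 0.4355 -0.0889  0.0555] [ 0.4375 -0.0888  0.056 ] [ 0.4349 -0.0893  0.056 ]
42 [0.4384 0.0881 0.0633] [0.4408 0.0879 0.064 ] [0.4374 0.0877 0.064 ]
32 [0.441  0.2068 0.0592] [0.4431 0.2064 0.06  ] [0.4399 0.2067 0.06  ]
54 (58.7, 0.057) (56.0, 0.051)
22 (69.1, 0.022)
42 (60.5, 0.0426) (54.4, 0.0411)
32 (2.3, 0.027) (19.0, 0.0296) (88.1, 0.0285)
pinks (57.3, 0.043) (0.9, 0.0383)
pink1 [ 0.397 -0.     0.064]
pink2 [ 0.491 -0.013  0.064]
pink3 [0.36  0.11  0.064]
rackyaw 10.48350514838593
```

Emit:
send_rows --increments '[[[0.05, 0.1, 0.06], [0, 0, 0], 1], [[0.05, 0.1, 0.06], [0, 0, 0], 1], [[0.05, 0.1, 0.04], [0, 0, 0], 1], [[0.05, 0.1, 0.04], [0, 0, 0], 1], [[0.05, 0.1, 0.04], [0, 0, 0], 1], [[0.05, 0.1, 0.04], [0, 0, 0], 1], [[0.05, 0.1, 0.03], [0, 0, 0], 1], [[0.05, 0.1, 0.03], [0, 0, 0], 1], [[0.05, 0.1, 0.03], [0, 0, 0], 1], [[0.05, 0.1, 0.03], [0, 0, 0], 1], [[0.05, 0.1, 0.03], [0, 0, 0], 1], [[0.05, 0.1, 0.03], [0, 0, 0], 1], [[0.05, 0.1, 0.03], [0, 0, 0], 1], [[0.05, 0.1, 0.03], [0, 0, 0], 1], [[0.05, 0.1, 0.03], [0, 0, 0], 1], [[0.05, 0.1, 0.03], [0, 0, 0], 1], [[0.05, 0.1, 0.03], [0, 0, 0], 1], [[0.05, 0.1, 0.03], [0, 0, 0], 1], [[0, 0, 0], [0, 0, 0], 1], [[0, 0, 0], [0, 0, 0], 1]]'

```text
time: 1.77
position: [0.4666, -0.0257, 0.4142]
tcp_rot: [-3.141, 0.001, 0.336]
wrist_force: [-0.1, -1.0, -0.6]
finger_gap: 0.0879
finger_force: 0.0
```

```bash
python3 - <<'E'
from plant import r,camera
import cv2,pickle
c=camera("wrist");pickle.dump(c,open("w0.pkl","wb"));cv2.imwrite("pics/w0.png",c["pixels"]);print(c["fx"],c["R"],c["t"],-c["R"].T@c["t"])
s=r.observe();print(s["position"],s["tcp_rot"],s["time"],s["joint_pos"])
E
```

```text
357.1262291786826 [[ 3.29175683e-01 -9.44268613e-01 -3.95133984e-04]
 [-9.08246876e-01 -3.16732788e-01  2.73437295e-01]
 [-2.58323407e-01 -8.96500292e-02 -9.61889749e-01]] [-0.17735719  0.32891621  0.69287586] [ 0.53610485 -0.00117794  0.57646215]
[ 0.46616226 -0.02675627  0.414114  ] [-3.14143280e+00  1.11428254e-03  3.34292689e-01] 1.8167 [-1.29947598e-01 -1.31627567e-01  1.09950703e+00 -4.32497848e-04
  2.17478107e+00  1.10631069e+00]
```

View pics/w0.png

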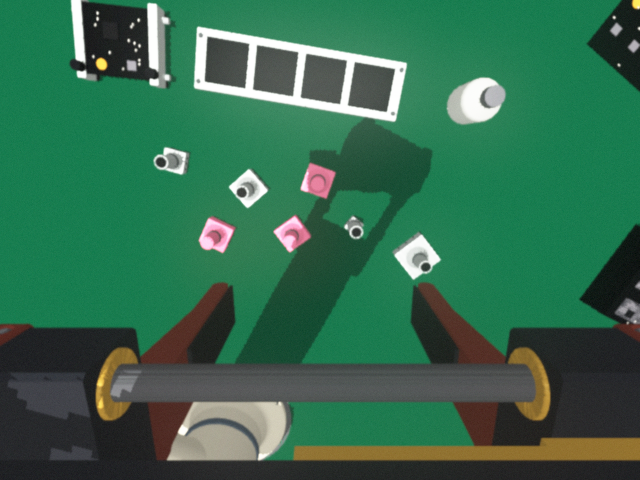

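The wrist view shows everything: pads at (228,62)…(371,87), nozzles at (172,161), (248,189), (356,228) and (417,257), the bottle at the right end and the holder at the left. I'll measure precisely from this view.

```bash
python3 - <<'E'
from h import *
c=pickle.load(open("w0.pkl","rb"));im=c["pixels"]
g=cv2.cvtColor(im,cv2.COLOR_BGR2GRAY);sat=im.max(2).astype(int)-im.min(2)
m=((g<100)&(sat<25)).astype(np.uint8);m[120:]=0;m[:,:195]=0;m[:,405:]=0
N,l,st,ce=cv2.connectedComponentsWithStats(m);P=[]
for i in range(1,N):
    if st[i,4]>500:
        p=cv2.minAreaRect(max(cv2.findContours((l==i).astype(np.uint8),0,2)[0],key=cv2.contourArea))
        P.append(ray(c,*ce[i],.015));print("pad",ce[i].round(1),P[-1].round(4),p[1])
P=np.array(P);P=P[P[:,1].argsort()];d=P[-1]-P[0];print("pitch",np.linalg.norm(d)/3,"yaw",np.degrees(np.arctan2(-d[0],d[1])))
rows=[]
for u,v in((172,161),(248,189),(356,228),(417,257)):
    k=im[v-28:v+28,u-28:u+28];rows.append(cv2.resize(k,(300,300),interpolation=cv2.INTER_CUBIC))
cv2.imwrite("pics/w0c.png",np.vstack([np.hstack(rows[:2]),np.hstack(rows[2:])]))
E
```

```text
pad [226.1  62. ] [0.5997 0.1666 0.015 ] (41.411827087402344, 45.05606460571289)
pad [274.9  70.4] [0.6121 0.0979 0.015 ] (39.93918228149414, 44.15636444091797)
pad [323.2  78.7] [0.6246 0.029  0.015 ] (39.4587287902832, 42.577144622802734)
pad [370.8  86.7] [ 0.6372 -0.0397  0.015 ] (38.976646423339844, 42.442745208740234)
pitch 0.06992370248238407 yaw 10.314807901294053
```

View pics/w0c.png

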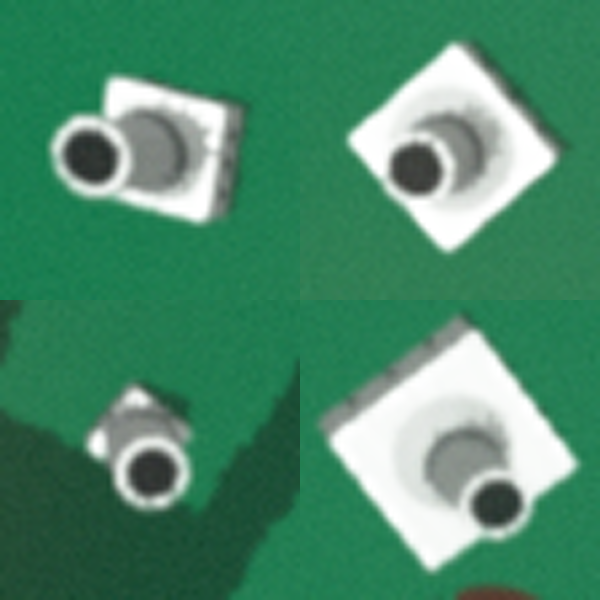

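Clear crops: neck-bore centres and hood corners are visible for all four (top-left 32, top-right 42, bottom-left 22, bottom-right 54). I'll convert these to poses.

```bash
python3 - <<'E'
from h import *
c=pickle.load(open("w0.pkl","rb"))
D={32:(172,161,.06,(91,155),[(112,75),(228,100),(210,222)],.02),42:(248,189,.064,(116,168),[(155,42),(255,160),(147,252),(47,138)],.02),
22:(356,228,.056,(153,173),[(90,138),(137,85),(190,133)],.012),54:(417,257,.068,(196,203),[(175,28),(278,165),(132,270),(30,130)],.02)}
for n,(u,v,h,p,cs,z) in D.items():
    f=lambda q,zz:ray(c,u-28+(q[0]+.5)*56/300-.5,v-28+(q[1]+.5)*56/300-.5,zz)
    K=[f(q,z) for q in cs];
    if len(K)==4:K.append(K[0])
    print(n,f(p,h).round(4),[(round(float(np.degrees(np.arctan2(*(b-a)[1::-1]))%90),1),round(float(np.linalg.norm(b-a)),4)) for a,b in zip(K,K[1:])])
E
```

```text
32 [0.4413 0.2074 0.06  ] [(7.2, 0.0325), (4.8, 0.0347)]
42 [0.4384 0.088  0.064 ] [(58.2, 0.043), (58.5, 0.0424), (58.3, 0.0427), (58.9, 0.0424)]
22 [ 0.4361 -0.0891  0.056 ] [(68.8, 0.0213), (67.3, 0.0219)]
54 [ 0.4226 -0.2038  0.068 ] [(58.1, 0.0552), (58.2, 0.0543), (56.2, 0.0567), (56.6, 0.0524)]
```

Emit:
send_rows --increments '[[[-0.0145, -0.059, -0.098], [0, 0, 0], 0.5], [[-0.0145, -0.059, -0.098], [0, 0, 0], 0.5], [[-0.0145, -0.059, -0.098], [0, 0, 0], 0.5], [[-0.0145, -0.059, -0.098], [0, 0, 0], 0.5], [[-0.0145, -0.059, -0.098], [0, 0, 0], 0.5], [[-0.0145, -0.059, -0.098], [0, 0, 0], 0.5], [[-0.0145, -0.059, -0.098], [0, 0, 0], 0.5], [[-0.0145, -0.059, -0.098], [0, 0, 0], 0.5], [[-0.0145, -0.059, -0.098], [0, 0, 0], 0.5], [[-0.0145, -0.059, -0.098], [0, 0, 0], 0.5], [[0, 0, 0], [0, 0, 0], 0.5], [[0, 0, 0], [0, 0, 0], 0.5], [[0, 0, -0.09], [0, 0, 0], 0.5], [[0, 0, -0.09], [0, 0, 0], 0.5], [[0, 0, -0.09], [0, 0, 0], 0.5], [[0, 0, 0], [0, 0, 0], 0.5], [[0, 0, 0], [0, 0, 0], 0.5]]'

```text
time: 3.23
position: [0.4226, -0.2037, 0.0407]
tcp_rot: [-3.141, 0.0, 0.333]
wrist_force: [0.6, 1.0, 1.4]
finger_gap: 0.0437
finger_force: 0.0
```

Emit:
send_rows --increments '[[[0, 0, 0], [0, 0, 0], 0], [[0, 0, 0], [0, 0, 0], 0], [[0, 0, 0], [0, 0, 0], 0], [[0, 0, 0], [0, 0, 0], 0], [[0, 0, 0], [0, 0, 0], 0], [[0, 0, 0], [0, 0, 0], 0]]'

```text
time: 3.73
position: [0.4233, -0.2045, 0.0412]
tcp_rot: [3.14, -0.002, 0.333]
wrist_force: [-1.8, 1.2, 5.7]
finger_gap: 0.0195
finger_force: 30.0
```

Emit:
send_rows --increments '[[[0, 0, 0.1], [0, 0, 0], 0], [[0, 0, 0.1], [0, 0, 0], 0], [[0, 0, 0.1], [0, 0, 0], 0], [[0.0894, 0.0684, 0], [0, 0, 0.045], 0], [[0.0894, 0.0684, 0], [0, 0, 0.045], 0], [[0.0894, 0.0684, 0], [0, 0, 0.045], 0], [[0.0894, 0.0684, 0], [0, 0, 0.045], 0], [[0.0894, 0.0684, 0], [0, 0, 0.045], 0], [[0.0894, 0.0684, 0], [0, 0, 0.045], 0], [[0.0894, 0.0684, 0], [0, 0, 0.045], 0], [[0.0894, 0.0684, 0], [0, 0, 0.045], 0], [[0, 0, 0], [0, 0, 0], 0], [[0, 0, 0], [0, 0, 0], 0], [[0, 0, -0.078], [0, 0, 0], 0], [[0, 0, -0.078], [0, 0, 0], 0], [[0, 0, -0.078], [0, 0, 0], 0], [[0, 0, 0], [0, 0, 0], 0], [[0, 0, 0], [0, 0, 0], 0]]'

```text
time: 5.23
position: [0.6354, -0.0408, 0.0586]
tcp_rot: [-3.139, 0.001, 1.085]
wrist_force: [-0.2, 0.0, 0.2]
finger_gap: 0.0196
finger_force: 30.0
```

```bash
python3 - <<'E'
from plant import r,camera
import cv2,pickle
c=camera("wrist");pickle.dump(c,open("w1.pkl","wb"));cv2.imwrite("pics/w1.png",c["pixels"])
s=r.observe();print(s["position"],s["tcp_rot"],s["finger_gap"],s["wrist_force"],s["joint_pos"])
E
```

```text
[ 0.63656636 -0.04072026  0.06043877] [3.14153300e+00 1.65201466e-04 1.08517972e+00] 0.019685474077582022 [-0.46961461 -0.07903271  0.01347735] [-1.17113140e-01  2.19449184e-01  1.37679794e+00 -1.75654566e-04
  1.54534939e+00  3.68507934e-01]
```

View pics/w1.png

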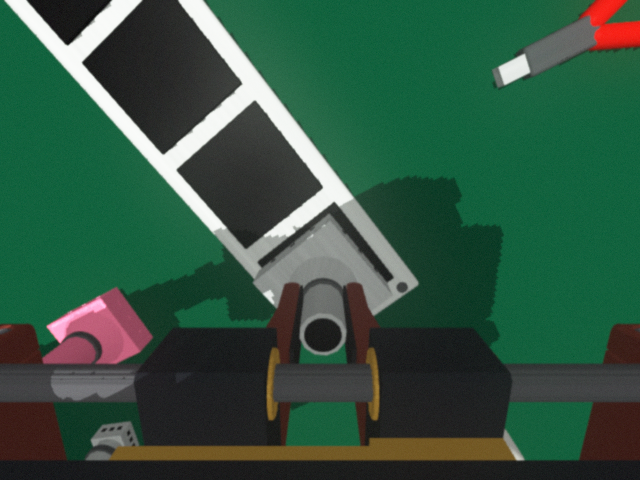

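The wrist view shows the 54 hood at about (325,265), square to pad a and just above it. I'll lower it the last 5 mm.

Emit:
send_rows --increments '[[[0.001, 0.003, -0.006], [0, 0, 0], 0], [[0, 0, -0.006], [0, 0, 0], 0], [[0, 0, -0.003], [0, 0, 0], 0], [[0, 0, 0], [0, 0, 0], 0], [[0, 0, 0], [0, 0, 0], 0]]'

```text
time: 5.7
position: [0.6375, -0.039, 0.0553]
tcp_rot: [3.141, -0.0, 1.087]
wrist_force: [0.4, -0.1, -1.1]
finger_gap: 0.0193
finger_force: 30.0
```

Emit:
send_rows --increments '[[[0, 0, -0.003], [0, 0, 0], 0], [[0, 0, 0], [0, 0, 0], 0], [[0, 0, 0], [0, 0, 0], 0]]'

```text
time: 5.95
position: [0.6373, -0.039, 0.0539]
tcp_rot: [-3.141, 0.0, 1.087]
wrist_force: [0.2, -0.1, -0.3]
finger_gap: 0.0192
finger_force: 30.0
```

Emit:
send_rows --increments '[[[0, 0, -0.003], [0, 0, 0], 0], [[0, 0, 0], [0, 0, 0], 0], [[0, 0, 0], [0, 0, 0], 0]]'

```text
time: 6.2
position: [0.6376, -0.039, 0.0535]
tcp_rot: [3.141, -0.0, 1.087]
wrist_force: [0.2, -0.1, 0.8]
finger_gap: 0.0194
finger_force: 30.0
```

Emit:
send_rows --increments '[[[0, 0, -0.003], [0, 0, 0], 0], [[0, 0, 0], [0, 0, 0], 0], [[0, 0, 0], [0, 0, 0], 0]]'

```text
time: 6.45
position: [0.6377, -0.0388, 0.0533]
tcp_rot: [3.141, -0.001, 1.087]
wrist_force: [-0.4, 1.5, 4.7]
finger_gap: 0.0193
finger_force: 30.0
```

Emit:
send_rows --increments '[[[0, 0, 0], [0, 0, 0], 0.5], [[0, 0, 0], [0, 0, 0], 0.5], [[0, 0, 0], [0, 0, 0], 0.5], [[0, 0, 0], [0, 0, 0], 0.5], [[0, 0, 0.05], [0, 0, 0], 0.5], [[0, 0, 0.125], [0, 0, 0], 0.5], [[0, 0, 0.125], [0, 0, 0], 0.5], [[-0.0948, 0.0604, 0], [0, 0, 0], 0.5], [[-0.0948, 0.0604, 0], [0, 0, 0], 0.5], [[-0.0948, 0.0604, 0], [0, 0, 0], 0.5], [[-0.0948, 0.0604, 0], [0, 0, 0], 0.5], [[-0.0948, 0.0604, 0], [0, 0, 0], 0.5], [[-0.0948, 0.0604, 0], [0, 0, 0], 0.5], [[-0.0948, 0.0604, 0], [0, 0, 0], 0.5], [[0, 0, 0], [0, 0, 0], 0.5], [[0, 0, 0], [0, 0, 0], 0.5]]'

```text
time: 7.78
position: [0.4376, 0.0885, 0.1425]
tcp_rot: [3.14, -0.001, 1.089]
wrist_force: [1.0, -0.5, -0.0]
finger_gap: 0.0442
finger_force: 0.0
```

```bash
python3 - <<'E'
from plant import r,camera
import cv2,pickle
c=camera("wrist");pickle.dump(c,open("w2.pkl","wb"));cv2.imwrite("pics/w2.png",c["pixels"])
s=r.observe();print(s["position"],s["tcp_rot"],s["finger_gap"],s["wrist_force"])
E
```

```text
[0.43838109 0.08792241 0.14248878] [ 3.14028954e+00 -4.41967281e-04  1.08771159e+00] 0.04416226756658385 [0.89125493 0.23766049 0.47297123]
```

View pics/w2.png

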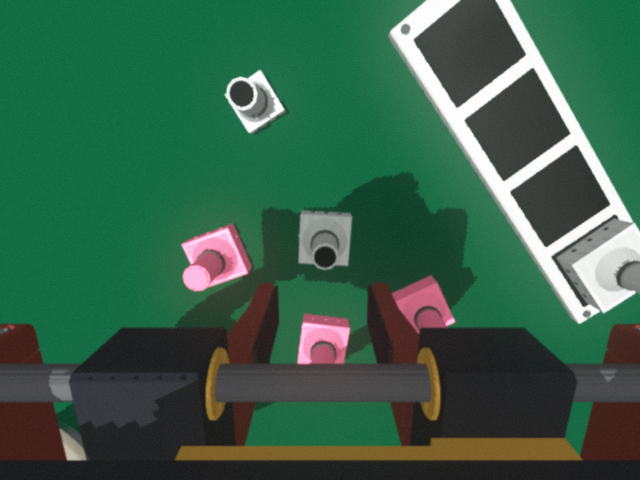

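54 is standing square on pad a at about (610,265), and the 42 at (325,245) is centred between the fingers. Next I'll descend and grip it.

Emit:
send_rows --increments '[[[0, 0, -0.089], [0, 0, 0], 0.5], [[0, 0, -0.089], [0, 0, 0], 0.5], [[0, 0, -0.089], [0, 0, 0], 0.5], [[0, 0, -0.089], [0, 0, 0], 0.5], [[0, 0, 0], [0, 0, 0], 0.5], [[0, 0, 0], [0, 0, 0], 0.5], [[0, 0, 0], [0, 0, 0], 0], [[0, 0, 0], [0, 0, 0], 0], [[0, 0, 0], [0, 0, 0], 0], [[0, 0, 0], [0, 0, 0], 0], [[0, 0, 0], [0, 0, 0], 0], [[0, 0, 0], [0, 0, 0], 0]]'

```text
time: 8.83
position: [0.4392, 0.0879, 0.0369]
tcp_rot: [3.139, -0.001, 1.087]
wrist_force: [0.1, -1.0, 5.4]
finger_gap: 0.0196
finger_force: 30.0
```

Emit:
send_rows --increments '[[[0, 0, 0.1], [0, 0, 0], 0], [[0, 0, 0.1], [0, 0, 0], 0], [[0, 0, 0.1], [0, 0, 0], 0], [[0.0776, -0.0246, 0], [0, 0, -0.05], 0], [[0.0776, -0.0246, 0], [0, 0, -0.05], 0], [[0.0776, -0.0246, 0], [0, 0, -0.05], 0], [[0.0776, -0.0246, 0], [0, 0, -0.05], 0], [[0.0776, -0.0246, 0], [0, 0, -0.05], 0], [[0.0776, -0.0246, 0], [0, 0, -0.05], 0], [[0.0776, -0.0246, 0], [0, 0, -0.05], 0], [[0.0776, -0.0246, 0], [0, 0, -0.05], 0], [[0, 0, 0], [0, 0, 0], 0], [[0, 0, 0], [0, 0, 0], 0], [[0, 0, -0.08], [0, 0, 0], 0], [[0, 0, -0.08], [0, 0, 0], 0], [[0, 0, -0.08], [0, 0, 0], 0], [[0, 0, 0], [0, 0, 0], 0], [[0, 0, -0.006], [0, 0, 0], 0], [[0, 0, 0], [0, 0, 0], 0], [[0, 0, 0], [0, 0, 0], 0]]'

```text
time: 10.5
position: [0.6249, 0.029, 0.0535]
tcp_rot: [3.141, -0.002, 0.25]
wrist_force: [0.0, -0.1, -0.3]
finger_gap: 0.0194
finger_force: 30.0
```

Emit:
send_rows --increments '[[[0, 0, -0.004], [0, 0, 0], 0], [[0, 0, -0.004], [0, 0, 0], 0], [[0, 0, 0], [0, 0, 0], 0], [[0, 0, 0], [0, 0, 0], 0]]'

```text
time: 10.83
position: [0.6246, 0.0287, 0.0494]
tcp_rot: [3.142, -0.0, 0.249]
wrist_force: [0.7, -1.2, -0.6]
finger_gap: 0.0195
finger_force: 30.0
```

Emit:
send_rows --increments '[[[0, 0, -0.003], [0, 0, 0], 0], [[0, 0, 0], [0, 0, 0], 0], [[0, 0, 0], [0, 0, 0], 0]]'

```text
time: 11.08
position: [0.6245, 0.0288, 0.0483]
tcp_rot: [-3.142, 0.0, 0.249]
wrist_force: [-0.4, -0.1, -0.8]
finger_gap: 0.0197
finger_force: 30.0
```

Emit:
send_rows --increments '[[[0, 0, -0.003], [0, 0, 0], 0], [[0, 0, 0], [0, 0, 0], 0], [[0, 0, 0], [0, 0, 0], 0]]'

```text
time: 11.33
position: [0.6248, 0.0288, 0.0481]
tcp_rot: [3.141, -0.001, 0.249]
wrist_force: [-1.4, 0.5, 3.7]
finger_gap: 0.0192
finger_force: 30.0
```

Emit:
send_rows --increments '[[[0, 0, 0], [0, 0, 0], 0.5], [[0, 0, 0], [0, 0, 0], 0.5], [[0, 0, 0], [0, 0, 0], 0.5], [[0, 0, 0], [0, 0, 0], 0.5], [[0, 0, 0.05], [0, 0, 0], 0.5], [[0, 0, 0.125], [0, 0, 0], 0.5], [[0, 0, 0.125], [0, 0, 0], 0.5], [[-0.0898, -0.0562, 0], [0, 0, 0], 0.5], [[-0.0898, -0.0562, 0], [0, 0, 0], 0.5], [[-0.0898, -0.0562, 0], [0, 0, 0], 0.5], [[-0.0898, -0.0562, 0], [0, 0, 0], 0.5], [[-0.0898, -0.0562, 0], [0, 0, 0], 0.5], [[-0.0898, -0.0562, 0], [0, 0, 0], 0.5], [[-0.0898, -0.0562, 0], [0, 0, 0], 0.5], [[0, 0, 0], [0, 0, 0], 0.5], [[0, 0, 0], [0, 0, 0], 0.5]]'

```text
time: 12.67
position: [0.4354, -0.0899, 0.1378]
tcp_rot: [3.141, -0.001, 0.247]
wrist_force: [-0.2, -0.4, -0.5]
finger_gap: 0.0441
finger_force: 0.0
```

Emit:
send_rows --increments '[[[0, 0, -0.092], [0, 0, 0], 0.5], [[0, 0, -0.092], [0, 0, 0], 0.5], [[0, 0, -0.092], [0, 0, 0], 0.5], [[0, 0, -0.092], [0, 0, 0], 0.5], [[0, 0, 0], [0, 0, 0], 0.5], [[0, 0, 0], [0, 0, 0], 0.5], [[0, 0, 0], [0, 0, 0], 0], [[0, 0, 0], [0, 0, 0], 0], [[0, 0, 0], [0, 0, 0], 0], [[0, 0, 0], [0, 0, 0], 0], [[0, 0, 0], [0, 0, 0], 0], [[0, 0, 0], [0, 0, 0], 0]]'

```text
time: 13.67
position: [0.4369, -0.0895, 0.0285]
tcp_rot: [3.14, -0.002, 0.249]
wrist_force: [0.2, 1.6, 6.1]
finger_gap: 0.0197
finger_force: 30.0
```

Emit:
send_rows --increments '[[[0, 0, 0.1], [0, 0, 0], 0], [[0, 0, 0.1], [0, 0, 0], 0], [[0, 0, 0.1], [0, 0, 0], 0], [[0.0606, 0.0947, 0], [0, 0, 0.03], 0], [[0.0606, 0.0947, 0], [0, 0, 0.03], 0], [[0.0606, 0.0947, 0], [0, 0, 0.03], 0], [[0.0606, 0.0947, 0], [0, 0, 0.03], 0], [[0.0606, 0.0947, 0], [0, 0, 0.03], 0], [[0.0606, 0.0947, 0], [0, 0, 0.03], 0], [[0.0606, 0.0947, 0], [0, 0, 0.03], 0], [[0.0606, 0.0947, 0], [0, 0, 0.03], 0], [[0.0606, 0.0947, 0], [0, 0, 0.03], 0], [[0, 0, 0], [0, 0, 0], 0], [[0, 0, 0], [0, 0, 0], 0], [[0, 0, -0.083], [0, 0, 0], 0], [[0, 0, -0.083], [0, 0, 0], 0], [[0, 0, -0.083], [0, 0, 0], 0], [[0, 0, 0], [0, 0, 0], 0], [[0, 0, -0.003], [0, 0, 0], 0], [[0, 0, 0], [0, 0, 0], 0]]'

```text
time: 15.33
position: [0.5993, 0.1654, 0.0419]
tcp_rot: [3.141, 0.0, 0.813]
wrist_force: [0.6, 0.1, -1.1]
finger_gap: 0.0197
finger_force: 30.0
```

Emit:
send_rows --increments '[[[0, 0, -0.004], [0, 0, 0], 0], [[0, 0, 0], [0, 0, 0], 0], [[0, 0, 0], [0, 0, 0], 0]]'

```text
time: 15.58
position: [0.5998, 0.1663, 0.0408]
tcp_rot: [3.141, -0.001, 0.814]
wrist_force: [-0.2, -0.1, -0.1]
finger_gap: 0.0193
finger_force: 30.0
```

Emit:
send_rows --increments '[[[0, 0, -0.003], [0, 0, 0], 0], [[0, 0, 0], [0, 0, 0], 0], [[0, 0, 0], [0, 0, 0], 0]]'

```text
time: 15.83
position: [0.5996, 0.1665, 0.0393]
tcp_rot: [-3.142, 0.0, 0.815]
wrist_force: [-0.6, -0.4, -0.4]
finger_gap: 0.0196
finger_force: 30.0
```

Emit:
send_rows --increments '[[[0, 0, -0.003], [0, 0, 0], 0], [[0, 0, 0], [0, 0, 0], 0], [[0, 0, 0], [0, 0, 0], 0]]'

```text
time: 16.08
position: [0.5996, 0.1665, 0.0384]
tcp_rot: [-3.142, 0.0, 0.815]
wrist_force: [0.5, -0.8, 0.4]
finger_gap: 0.0194
finger_force: 30.0
```

Emit:
send_rows --increments '[[[0, 0, -0.003], [0, 0, 0], 0], [[0, 0, 0], [0, 0, 0], 0], [[0, 0, 0], [0, 0, 0], 0]]'

```text
time: 16.33
position: [0.5997, 0.1665, 0.0383]
tcp_rot: [3.141, -0.0, 0.815]
wrist_force: [-1.7, -0.6, 4.2]
finger_gap: 0.0195
finger_force: 30.0
```

Emit:
send_rows --increments '[[[0, 0, 0], [0, 0, 0], 0.5], [[0, 0, 0], [0, 0, 0], 0.5], [[0, 0, 0], [0, 0, 0], 0.5], [[0, 0, 0], [0, 0, 0], 0.5], [[0, 0, 0.05], [0, 0, 0], 0.5], [[0, 0, 0.125], [0, 0, 0], 0.5], [[0, 0, 0.125], [0, 0, 0], 0.5], [[-0.1056, 0.0271, 0], [0, 0, 0], 0.5], [[-0.1056, 0.0271, 0], [0, 0, 0], 0.5], [[-0.1056, 0.0271, 0], [0, 0, 0], 0.5], [[-0.1056, 0.0271, 0], [0, 0, 0], 0.5], [[-0.1056, 0.0271, 0], [0, 0, 0], 0.5], [[0, 0, 0], [0, 0, 0], 0.5], [[0, 0, 0], [0, 0, 0], 0.5]]'

```text
time: 17.5
position: [0.4404, 0.2076, 0.1278]
tcp_rot: [3.141, -0.001, 0.816]
wrist_force: [0.1, 1.0, 0.1]
finger_gap: 0.044
finger_force: 0.0
```

Emit:
send_rows --increments '[[[0, 0, -0.0804], [0, 0, 0], 0.5], [[0, 0, -0.0804], [0, 0, 0], 0.5], [[0, 0, -0.0804], [0, 0, 0], 0.5], [[0, 0, -0.0804], [0, 0, 0], 0.5], [[0, 0, 0], [0, 0, 0], 0.5], [[0, 0, 0], [0, 0, 0], 0.5], [[0, 0, 0], [0, 0, 0], 0], [[0, 0, 0], [0, 0, 0], 0], [[0, 0, 0], [0, 0, 0], 0], [[0, 0, 0], [0, 0, 0], 0], [[0, 0, 0], [0, 0, 0], 0], [[0, 0, 0], [0, 0, 0], 0]]'

```text
time: 18.5
position: [0.442, 0.2074, 0.0324]
tcp_rot: [3.14, -0.002, 0.815]
wrist_force: [-0.3, 1.3, 4.6]
finger_gap: 0.0199
finger_force: 30.0
```

Emit:
send_rows --increments '[[[0, 0, 0.1], [0, 0, 0], 0], [[0, 0, 0.1], [0, 0, 0], 0], [[0, 0, 0.1], [0, 0, 0], 0], [[0.0949, -0.0608, 0], [0, 0, 0.006], 0], [[0.0949, -0.0608, 0], [0, 0, 0.006], 0], [[0.0949, -0.0608, 0], [0, 0, 0.006], 0], [[0.0949, -0.0608, 0], [0, 0, 0.006], 0], [[0.0949, -0.0608, 0], [0, 0, 0.006], 0], [[0.0949, -0.0608, 0], [0, 0, 0.006], 0], [[0, 0, 0], [0, 0, 0], 0], [[0, 0, 0], [0, 0, 0], 0], [[0, 0, -0.083], [0, 0, 0], 0], [[0, 0, -0.083], [0, 0, 0], 0], [[0, 0, -0.083], [0, 0, 0], 0], [[0, 0, 0], [0, 0, 0], 0], [[0, 0, -0.005], [0, 0, 0], 0], [[0, 0, -0.004], [0, 0, 0], 0], [[0, 0, 0], [0, 0, 0], 0], [[0, 0, 0], [0, 0, 0], 0]]'

```text
time: 20.08
position: [0.612, 0.098, 0.0445]
tcp_rot: [3.141, -0.001, 0.89]
wrist_force: [0.6, -0.5, -1.4]
finger_gap: 0.0193
finger_force: 29.9
```

Emit:
send_rows --increments '[[[0, 0, -0.003], [0, 0, 0], 0], [[0, 0, 0], [0, 0, 0], 0], [[0, 0, 0], [0, 0, 0], 0]]'

```text
time: 20.33
position: [0.612, 0.0977, 0.0429]
tcp_rot: [3.142, -0.0, 0.89]
wrist_force: [-0.5, 0.0, -0.2]
finger_gap: 0.0196
finger_force: 29.9
```

Emit:
send_rows --increments '[[[0, 0, -0.003], [0, 0, 0], 0], [[0, 0, 0], [0, 0, 0], 0], [[0, 0, 0], [0, 0, 0], 0]]'

```text
time: 20.58
position: [0.6122, 0.0977, 0.0424]
tcp_rot: [3.141, -0.0, 0.89]
wrist_force: [-0.4, 0.0, 3.4]
finger_gap: 0.0193
finger_force: 30.0
```

Emit:
send_rows --increments '[[[0, 0, 0], [0, 0, 0], 0.5], [[0, 0, 0], [0, 0, 0], 0.5], [[0, 0, 0], [0, 0, 0], 0.5], [[0, 0, 0], [0, 0, 0], 0.5], [[0, 0, 0.05], [0, 0, 0], 0.5], [[0, 0, 0.125], [0, 0, 0], 0.5], [[0, 0, 0.125], [0, 0, 0], 0.5], [[-0.054, -0.046, 0.1], [0, 0, -0.05], 0.5], [[-0.054, -0.046, 0.1], [0, 0, -0.05], 0.5], [[-0.054, -0.046, 0.1], [0, 0, -0.05], 0.5], [[-0.054, -0.046, 0.1], [0, 0, -0.05], 0.5], [[-0.054, -0.046, 0.1], [0, 0, -0.05], 0.5], [[-0.054, -0.046, 0.1], [0, 0, -0.05], 0.5], [[-0.054, -0.046, 0.1], [0, 0, 0], 0.5], [[-0.054, -0.046, 0.1], [0, 0, 0], 0.5], [[-0.054, -0.046, 0.1], [0, 0, 0], 0.5], [[0, 0, 0], [0, 0, 0], 0.5], [[0, 0, 0], [0, 0, 0], 0.5]]'

```text
time: 22.08
position: [0.466, -0.0271, 0.4046]
tcp_rot: [3.139, -0.005, 0.26]
wrist_force: [-0.5, -0.0, -0.7]
finger_gap: 0.044
finger_force: 0.0
```

```bash
python3 - <<'E'
from plant import r,camera
import cv2,pickle
from h import *
s=r.observe();print(s["position"],s["tcp_rot"],s["time"])
c=camera("wrist");pickle.dump(c,open("w3.pkl","wb"))
T={"54":(.6372,-.0397,.083),"42":(.6246,.029,.079),"32":(.6121,.0979,.075),"22":(.5997,.1666,.071)}
g=cv2.cvtColor(c["pixels"],cv2.COLOR_BGR2GRAY)
cs=np.array([proj(c,X) for X in T.values()]);x0,y0=np.maximum(cs.min(0)-45,0).astype(int);x1,y1=(cs.max(0)+45).astype(int)
k=c["pixels"][y0:y1,x0:x1];print(x0,y0,k.shape);f=min(790/k.shape[1],590/k.shape[0])
cv2.imwrite("pics/w3.png",cv2.resize(k,None,fx=f,fy=f,interpolation=cv2.INTER_CUBIC));print(f)
for n,X in T.items():
    u,v=proj(c,X).round().astype(int);R=9;w=g[v-R:v+R+1,u-R:u+R+1]
    # bore: dark blob nearest expected
    N,l,st,ce=cv2.connectedComponentsWithStats((w<75).astype(np.uint8))
    b=[(np.hypot(*(ce[i]-R)),ce[i]+[u-R,v-R],st[i,4]) for i in range(1,N) if st[i,4]>8]
    if b:
        d,p,a=min(b,key=lambda t:t[0]);q=ray(c,*p,X[2]);print(n,p.round(1),a,q.round(4),"err mm",((q-X)*1e3).round(1))
sc=camera("scene")["pixels"];cv2.imwrite("pics/s3.png",sc)
E
```

```text
[ 0.46601385 -0.02709967  0.40462926] [ 3.13935482 -0.00544577  0.26019487] 22.0833
155 15 (103, 257, 3)
3.0739299610894943
```

View pics/w3.png

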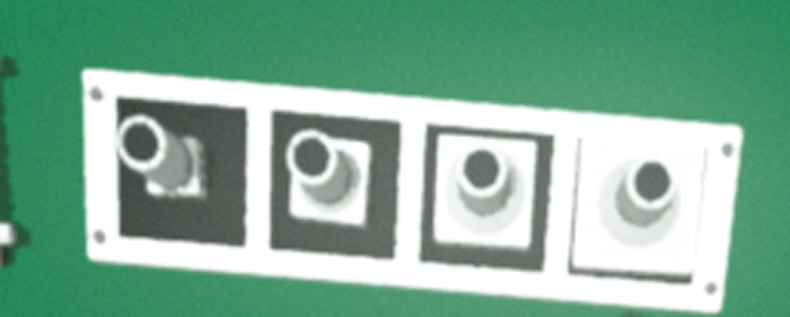

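View pics/s3.png

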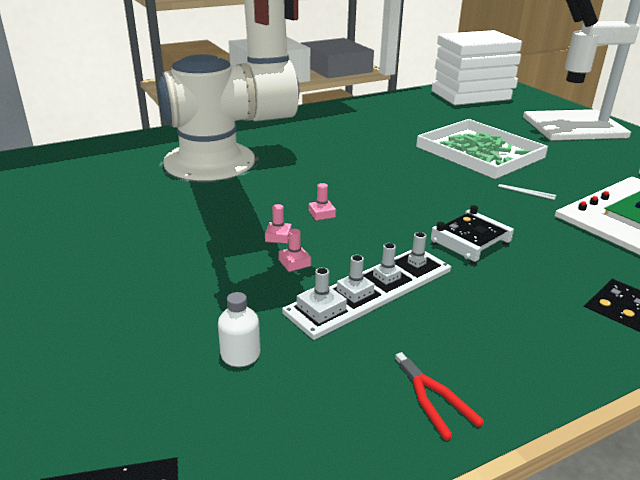

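All four stand upright in order: 54, 42, 32, 22 from the bottle to the holder. In the crop the bores are at (652,181), (483,168), (313,156) and (142,141). I'll do a numeric check of the centring.

```bash
python3 - <<'E'
from h import *
c=pickle.load(open("w3.pkl","rb"));f=3.0739
for p,X in(((652,181),(.6372,-.0397,.083)),((483,168),(.6246,.029,.079)),((313,156),(.6121,.0979,.075)),((142,141),(.5997,.1666,.071))):
    print(((ray(c,155+(p[0]+.5)/f-.5,15+(p[1]+.5)/f-.5,X[2])-X)*1e3).round(1))
# pad centres again from outer rack corners (z=.012)
q=[(84,70),(742,128),(718,312),(90,260)]
P=np.array([ray(c,155+(a+.5)/f-.5,15+(b+.5)/f-.5,.012) for a,b in q]);print("rack mid",P.mean(0).round(4),"expected",[.6184,.0635])
E
```

```text
[-0.1  0.8 -0. ]
[ 0.3 -0.5  0. ]
[ 0.1 -1.  -0. ]
[ 0.6 -0.1 -0. ]
rack mid [0.6176 0.0632 0.012 ] expected [0.6184, 0.0635]
```

All are within about 1 mm of centre, so I'm handing in.

```bash
python3 -c "
from plant import r
print(r.close_job())"
```

```text
the job is handed in; nothing more can be done
None
```

All four nozzles stand upright within about 1 mm of their pad centres, smallest beside the board holder to largest beside the bottle; each was lowered until it touched, the bottle and holder look unmoved, and the job was handed in after about 22 s.

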